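# Seat the tube-rack tray on the shaker's locating pins

## Robot

A 7-joint arm with a two-finger parallel gripper is mounted at the origin on the work surface. World frame = base frame: x ahead of the robot, y to its left, z up, the work surface at z = 0. Lengths are in m, angles in rad, forces in N, time in s.
With the tool pointing down it reaches from about 0.4 to 0.9 m from the base axis. Payload 5.5 kg.
Tool frame: the origin (TCP) lies at the very end of the fingers, on their centre line; the grasp point (between the pads) lies 19 mm behind it; z points along the fingers, y is the line along which they close (so a half turn about z gives the same grasp; the last joint's range is limited). The gripper opens to 85 mm and grips with 20 to 120 N. Pads are 22 mm wide; open, the fingers measure 114 mm over their backs; the gripper's body (76 mm by 85 mm) begins 54 mm behind the grasp point. The pads swing forward as they close: fully open they stand 13 mm farther back than shut.
Start: joints at [1.446, 0.501, -0.427, 1.55, 0.221, 1.138, -0.21], TCP at [0.246, -0.602, 0.231] pointing down, gripper open.
Joint ranges: [-2.88, 2.88], [-0.31, 2.03], [-1.54, 1.56], [0.2, 2.42], [-1.41, 4.55], [0.19, 2.02], [-2.57, 2.57]. Speed limits (rad/s): [2.57, 2.57, 3.14, 3.14, 3.14, 3.14, 3.14].

## Interface

Orientations are given as [roll, pitch, yaw] about the fixed x, y, z axes, in that order (R = Rz(yaw) Ry(pitch) Rx(roll)).
In Python, from workcell import robot, cams, job gives the robot as it stands.
- The arm moves only by the shell command python3 -m handwheel 'ROWS'. ROWS is text: rows parted by semicolons, each of 7 numbers parted by spaces: the closure, from 0 (fully open) to 1 (shut), then the shift along the world's x, y, z in m, then the turn, a rotation vector about the world's x, y, z in units of 10 degrees (1.0 is 10 degrees). In form: gripper x y z rx ry rz; .... A call has 1 to 20 rows; each row shifts and turns the commanded pose from where the row before left it; what a row does not reach is not made up. A row lasts 1/8 s, in which the tool goes at most 62.5 mm and 10.7 degrees, less where a joint would pass 70% of its speed; a pose out of reach is approached as far as the arm can. A call is refused whole if a number of a shift passes 0.0625 or a number of a turn 1, either way. A call with a gripper value outside its range is refused whole. The fingers move at their own pace and stop on an object; the grip force is fixed at half the most. Time passes only in rows, so rows that do not move let the fingers close. It gives the time, the measured TCP pose, the force, the opening and the grip force at its end, in the units of the state.
- robot.state(): the state, without advancing time (a new reading comes with each control period).
- cams.camera(name): name is "scene" or "top"; returns a dict with "image" (480x640x3 uint8, red, green, blue), "intrinsics" (3x3 intrinsics, pixels), "rvec" (rotation vector, rad) and "tvec" (3), from world to camera coordinates, as OpenCV has them. Camera axes: x right, y down, z forward; pixel columns grow to the right and rows downward; lengths in m; the calibration is good to about 2 mm. A picture is of the moment at which its call begins. There is no depth.
- job.hand_in(): hands the job in; it is judged then, once.
The state is a dict: "time_s": time; "qpos": joint angles; "joint_velocities": joint speeds; "joint_efforts": joint torques, N m; "position": TCP position; "eef_rot": TCP orientation; "force": force on the tool from outside, world axes, zero at the start; "torque": the same for the moment, N m; "width": opening from 0.0 (shut) to 1.0 (fully open); "gripper_force": force on a finger pad.
Only numpy, scipy, OpenCV 4.12 (cv2) and the standard library are available. Lean on these libraries where they do the work, as an engineer would, in place of code of your own. Each camera call takes 0.05 s, during which the arm holds its last target. There are 200 camera calls.

## Task

The empty tube-rack tray lies crooked on the shaker platform, one end propped up on the two locating pins. Push it across the platform with the fingers, without lifting it off, until both of its holes drop over the two pins and it lies flat on the platform, then take the hand away; leave the dropper bottle, the full tube rack and the kit box where they stand.

Things in the scene. Friction and masses are not known exactly. Their poses are not given: they have to be found in the camera images.
- shaker: White laboratory shaker, fixed; flat dark grey metal platform 200 mm (its x) by 360 mm (its y), top 60 mm above the table. Origin under its centre at table level. x points away from the robot, across the platform, to a steel fence: a straight bar 25 mm high, 340 mm long along the far side, inner face at x = 55 mm. y runs along the fence.
- seat (a point): Point on the platform's top at x = 0, y = 0 of the shaker, same axes: where the middle of the tray's underside lies when seated, the tray's axes along the shaker's and its long +x edge touching the fence. So a tray pushed flat against the fence is right across, and has only to slide along it towards -y until it drops.
- pin0 (a point): Foot, on the platform's surface, of the steel locating pin nearer the robot (x = -38, y = 70 mm from the seat). Both pins are 8 mm in diameter and stand 10 mm above the platform, their tips chamfered.
- pin1 (a point): Foot of the other, equal locating pin, near the fence (x = 38, y = 70 mm from the seat).
- tray: Loose white plastic tray, about 0.35 kg: a plate 110 mm (its x) by 180 mm (its y), 8 mm thick, carrying an empty white tube block 60 by 110 mm, 30 mm high, centred at y = -20 mm. Origin in the middle of the plate's underside, z up. It starts 15 to 45 mm towards +y of its seat, 12 to 24 mm short of the fence and slightly askew, its +y end propped on the pins.
- hole0 (a point): Centre, at the plate's underside, of the tray's through hole, 12 mm wide, that goes over pin0 (tray x = -38, y = 70 mm). The pin's tip shows in the hole when seated.
- hole1 (a point): Centre, at the plate's underside, of the equal hole that goes over pin1 (tray x = 38, y = 70 mm).
- dropper: Bystander: small dropper bottle, 28 mm in diameter and 62 mm high, standing on the platform near its -y end; origin under its centre.
- full_rack: Bystander: white rack 70 by 130 mm, 45 mm high, with capped tubes standing up to 89 mm above the table; on the table beyond the shaker's -y end; origin under its centre.
- kit_box: Bystander: cardboard box 100 by 70 by 50 mm on the table beyond the shaker's +y end; origin under its centre.
Things that resemble listed ones, but are neither listed nor needed, are in the scene too. Leave any green look-alike of the tray alone.

How it is judged:
By the outcome, as a careful person would: the job done as asked, in the order asked, and still so for the second after the job is handed in, with the robot touching nothing.
It also fails if it takes over 45 s, if anything falls off the work surface, if the arm or the gripper's body presses on something with over 40 N, if the wrist force passes 120 N, or if a joint passes its speed limit or range.

## Working session

There is one attempt and no reset: what is moved stays moved. The work goes in short steps, Python scripts to look and compute and a shell command to move; the robot and the scene stay as the last step left them, time stands still between calls to the robot, and variables do not carry over. Pictures are saved under pics/ and viewed, at most 10 in all, crops included, and the job is handed in when it is done.

```bash
mkdir -p pics; cat > h.py <<'E'
import cv2,numpy as np
from workcell import robot,cams,job
def shot(n,f):
    c=cams.camera(n); cv2.imwrite('pics/'+f,c['image'][:,:,::-1]); np.savez('pics/'+f+'.npz',**c); return c
def ray(c,px,z):
    K=np.array(c['intrinsics']);R=cv2.Rodrigues(np.array(c['rvec'],float))[0];t=np.array(c['tvec'],float).ravel()
    d=R.T@np.linalg.inv(K)@np.array([px[0],px[1],1.]);o=-R.T@t
    return o+d*(z-o[2])/d[2]
def proj(c,P):
    return cv2.projectPoints(np.array(P,float).reshape(-1,1,3),np.array(c['rvec'],float),np.array(c['tvec'],float),np.array(c['intrinsics']),None)[0].reshape(-1,2)
E
python3 -c "
from h import *
shot('top','t0.png');shot('scene','s0.png');print(robot.state())"
```

```text
{'time_s': 0.1, 'qpos': array([ 1.44617827,  0.50176994, -0.42682756,  1.55130771,  0.22080104,
        1.13831655, -0.21029342]), 'joint_velocities': array([-0.00041863, -0.00361319, -0.00051933, -0.00192757,  0.00074385,
        0.00027763,  0.00082267]), 'joint_efforts': array([-1.13466827e-02, -5.70814884e+01, -5.83870232e+00, -2.81751484e+01,
        1.04512842e-02,  5.55562277e-03, -2.70775402e-06]), 'position': array([ 0.24555277, -0.60117344,  0.23037061]), 'eef_rot': array([-3.13984779e+00, -7.45207309e-05,  3.87883440e-01]), 'force': array([ 1.0194419 ,  0.26594104, -1.54317698]), 'torque': array([-0.00115967, -0.01978239, -0.10662533]), 'gripper_force': 0.0, 'width': 1.002265286859643}
```

View pics/t0.png

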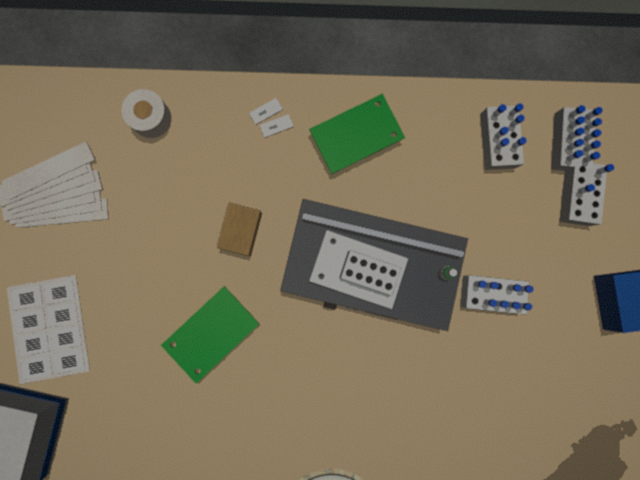

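View pics/s0.png

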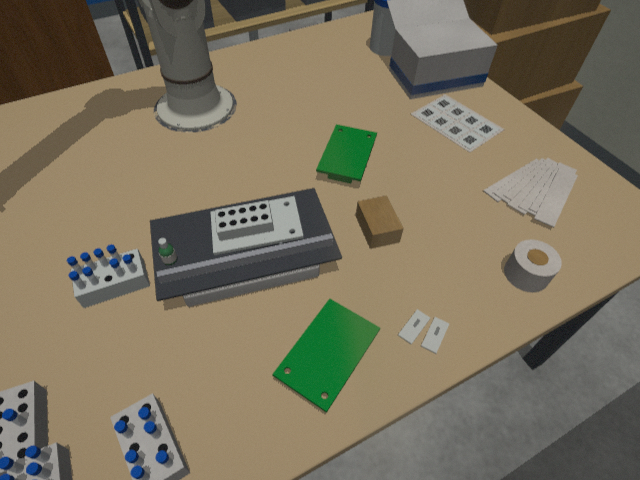

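The white tray, about (358,270) in the top view, is on the platform. The green plates at (357,133) and (210,335) are the look-alikes, lying on the table. The shaker spans (303,200)–(447,329), with the fence along its upper edge. The dropper is at (447,273), the rack at (498,295) and the box at (239,229). I'll confirm this with one enlarged crop.

```bash
python3 -c "
import cv2
i=cv2.imread('pics/t0.png')[190:340,275:475];cv2.imwrite('pics/t0c.png',cv2.resize(i,None,fx=4,fy=4,interpolation=cv2.INTER_CUBIC))
"
```

```text
(no output)
```

View pics/t0c.png

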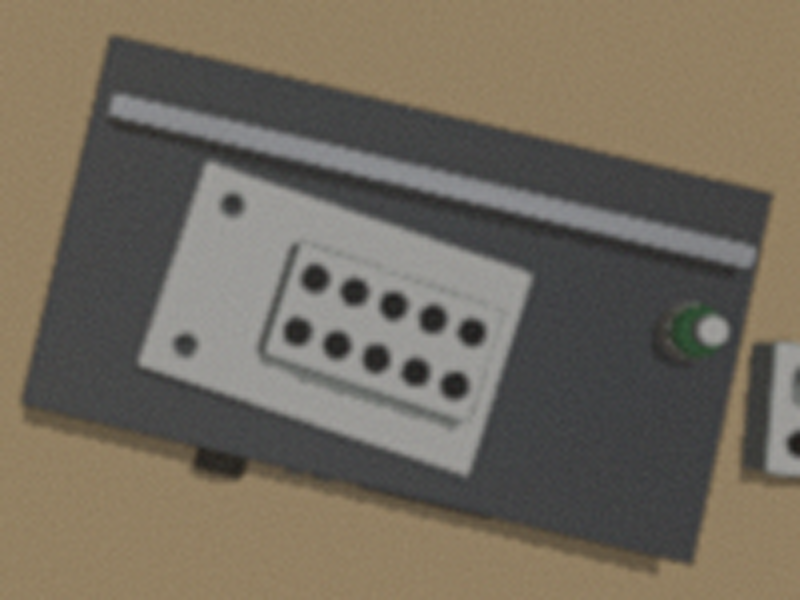

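The crop confirms it: the white tray has two holes at its left (+y) end, crop (232,205) and (185,345), and the tube block to the right. The plate corners are (206,162), (532,272), (469,475) and (138,365).

```bash
cat >> h.py <<'E'
def fit(L,W):  # planar rigid fit W=R L + o
    L=np.array(L,float);W=np.array(W,float)[:,:2];a=L-L.mean(0);b=W-W.mean(0)
    th=np.arctan2((a[:,0]*b[:,1]-a[:,1]*b[:,0]).sum(),(a*b).sum());R=np.array([[np.cos(th),-np.sin(th)],[np.sin(th),np.cos(th)]])
    o=W.mean(0)-R@L.mean(0);return th,R,o,W-(L@R.T+o)
E
python3 - <<'E'
from h import *
c=np.load('pics/t0.png.npz')
f=lambda x,y:(275-.375+x/4,190-.375+y/4)
L=[(.1,.18),(.1,-.18),(-.1,-.18),(-.1,.18)]
th,R,o,e=fit(L,[ray(c,f(*p),.06) for p in [(110,37),(771,193),(692,562),(24,405)]]);print('shaker',th,o,e*1000)
pts=[(206,162),(532,272),(469,475),(138,365),(232,205),(185,345)];z=[.079,.068,.068,.079,.078,.078]
LT=[(.055,.09),(.055,-.09),(-.055,-.09),(-.055,.09),(.038,.07),(-.038,.07)]
tt,RT,ot,e=fit(LT,[ray(c,f(*p),q) for p,q in zip(pts,z)]);print('tray',tt,ot,e*1000)
print('rel',tt-th,(ot-o)@R*1000)
print('fence ends',[((ray(c,f(*p),.085)[:2]-o)@R*1000).round(1) for p in [(112,110),(752,265),(118,95),(756,245)]])
print('dropper',((ray(c,f(685,332),.08)[:2]-o)@R*1000), ((ray(c,f(712,331),.122)[:2]-o)@R*1000))
print('corners in shaker',((np.array(LT)@RT.T+ot-o)@R*1000).round(1))
np.savez('sh.npz',th=th,R=R,o=o)
E
```

```text
shaker -0.20730689143394238 [ 0.55329085 -0.07855686] [[-1.2419167  -0.77067919]
 [-0.99612892  1.46635147]
 [ 1.49187044  1.48480327]
 [ 0.74617518 -2.18047554]]
tray -0.2971441779785383 [ 0.54169765 -0.04463213] [[-0.2742146  -0.38800481]
 [ 0.2107715   0.49456854]
 [-0.11903617 -0.07809685]
 [-0.09606106 -0.08022703]
 [ 0.02848103 -0.14985424]
 [ 0.2500593   0.2016144 ]]
rel -0.08983728654459594 [-18.327537    30.81218998]
fence ends [array([ 58.7, 168.2]), array([  56.5, -169.7]), array([ 67., 167.]), array([  67. , -169.5])]
dropper [  15.43381869 -144.49864179] [  15.97433182 -146.45328835]
corners in shaker [[ 44.5 115.5]
 [ 28.4 -63.8]
 [-81.2 -53.9]
 [-65.  125.4]
 [ 25.8  97.1]
 [-49.9 103.9]]
```

```bash
python3 -m handwheel '0.35 0.0218 0.0556 0 0 0 -0.341;0.35 0.0218 0.0556 0 0 0 -0.341;0.35 0.0218 0.0556 0 0 0 -0.341;0.35 0.0218 0.0556 0 0 0 -0.341;0.35 0.0218 0.0556 0 0 0 -0.341;0.35 0.0218 0.0556 0 0 0 -0.341;0.35 0.0218 0.0556 0 0 0 -0.341;0.35 0.0218 0.0556 0 0 0 -0.341;0.35 0.0218 0.0556 0 0 0 -0.341;0.35 0.0218 0.0556 0 0 0 -0.341;0.35 0 0 0 0 0 0;0.35 0 0 0 0 0 0'
```

```text
time_s: 1.6
position: [0.4634, -0.0459, 0.2309]
eef_rot: [3.141, 0.001, -0.206]
force: [-0.1, -0.4, 0.2]
width: 0.649
gripper_force: 0.0
```

```bash
python3 -m handwheel '0.35 0 0 -0.05 0 0 0;0.35 0 0 -0.05 0 0 0;0.35 0 0 -0.03 0 0 0;0.35 0 0 -0.02 0 0 0;0.35 0 0 0 0 0 0'
python3 -c "
from h import *
c=shot('scene','s1.png');cv2.imwrite('pics/s1c.png',cv2.resize(c['image'][150:300,140:360,::-1],None,fx=3.6,fy=3.6,interpolation=cv2.INTER_CUBIC))"
```

```text
time_s: 2.22
position: [0.4618, -0.0475, 0.0798]
eef_rot: [3.141, 0.004, -0.21]
force: [-0.2, 0.2, -0.1]
width: 0.649
gripper_force: 0.0
```

View pics/s1c.png

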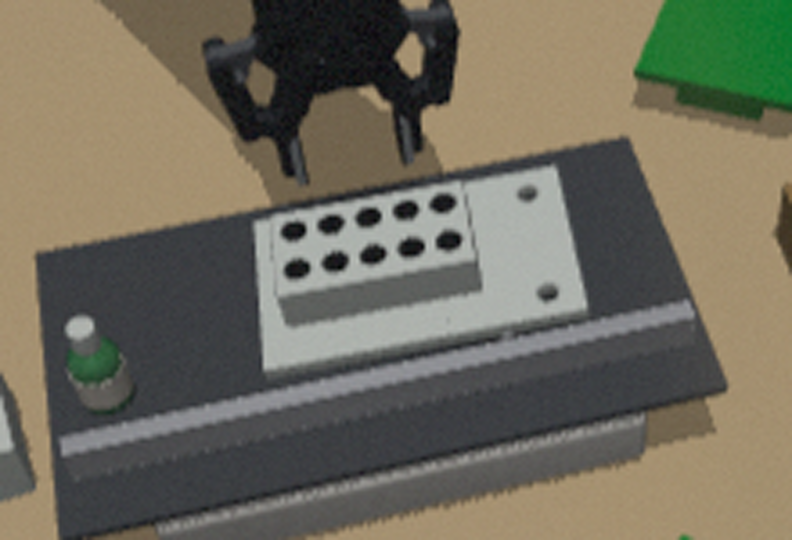

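The fingertips (crop (303,183) and (408,160)) hang above the platform, on the robot's side of the block. Next I push towards the fence.

```bash
python3 -m handwheel '0.35 0.0098 -0.0021 0 0 0 0;0.35 0.0098 -0.0021 0 0 0 0;0.35 0.0059 -0.0012 0 0 0 0;0.35 0.0059 -0.0012 0 0 0 0;0.35 0.0059 -0.0012 0 0 0 0;0.35 0.0059 -0.0012 0 0 0 0;0.35 0 0 0 0 0 0'; python3 -m handwheel '0.35 0.0029 -0.0006 0 0 0 0;0.35 0.0029 -0.0006 0 0 0 0;0.35 0 0 0 0 0 0'
```

```text
time_s: 3.15
position: [0.5077, -0.0547, 0.0812]
eef_rot: [-3.141, -0.001, -0.207]
force: [-0.4, -0.5, -1.1]
width: 0.648
gripper_force: 0.4
time_s: 3.52
position: [0.5134, -0.0558, 0.0813]
eef_rot: [-3.141, -0.001, -0.207]
force: [-0.5, 0.6, -1.4]
width: 0.652
gripper_force: 0.6
```

```bash
for i in 1; do python3 -m handwheel '0.35 0.002 -0.0004 0 0 0 0;0.35 0 0 0 0 0 0'; done; python3 -m handwheel '0.35 0.002 -0.0004 0 0 0 0;0.35 0 0 0 0 0 0'
python3 -c "
from h import *
c=shot('scene','s2.png');a=cv2.resize(c['image'][170:280,170:350,::-1],None,fx=4,fy=4,interpolation=cv2.INTER_CUBIC);cv2.imwrite('pics/s2c.png',a)"
```

```text
time_s: 3.78
position: [0.515, -0.0562, 0.0813]
eef_rot: [-3.141, -0.0, -0.207]
force: [-2.0, -0.1, -0.5]
width: 0.648
gripper_force: 1.1
time_s: 4.03
position: [0.5159, -0.0565, 0.0812]
eef_rot: [3.141, 0.002, -0.207]
force: [-5.2, 1.7, 3.4]
width: 0.651
gripper_force: 2.9
```

View pics/s2c.png

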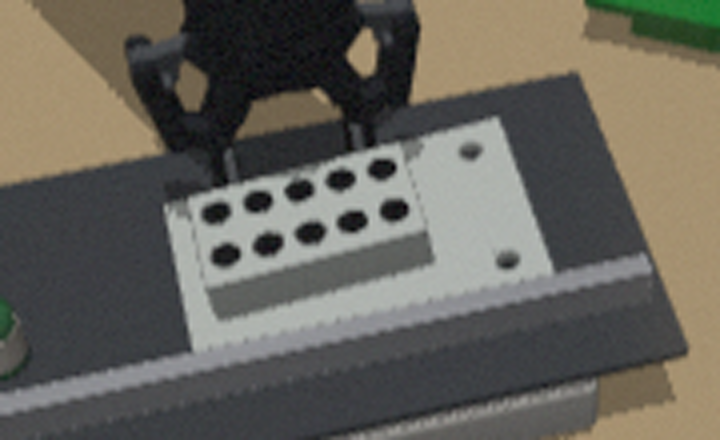

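The tray's far edge now lies along the fence and the force is rising, so it is in contact. I press 1 mm more, back off, rise, and measure from the top.

```bash
python3 -m handwheel '0.35 0.001 -0.0002 0 0 0 0;0.35 0 0 0 0 0 0'; python3 -m handwheel '0.35 -0.0147 0.0031 0 0 0 0;0.6 -0.0294 0.0062 0.02 0 0 0;1 -0.03 0 0.03 0 0 0;1 0 0 0 0 0 0'
python3 -c "
from h import *
c=shot('top','t2.png');cv2.imwrite('pics/t2c.png',cv2.resize(c['image'][190:340,275:475,::-1],None,fx=4,fy=4,interpolation=cv2.INTER_CUBIC))"
```

```text
time_s: 4.32
position: [0.5159, -0.0564, 0.0812]
eef_rot: [3.141, 0.004, -0.207]
force: [-8.4, 1.8, 6.2]
width: 0.646
gripper_force: 4.3
time_s: 4.82
position: [0.4437, -0.0482, 0.133]
eef_rot: [3.14, -0.004, -0.207]
force: [0.5, -0.9, -0.2]
width: 0.013
gripper_force: 0.0
```

View pics/t2c.png

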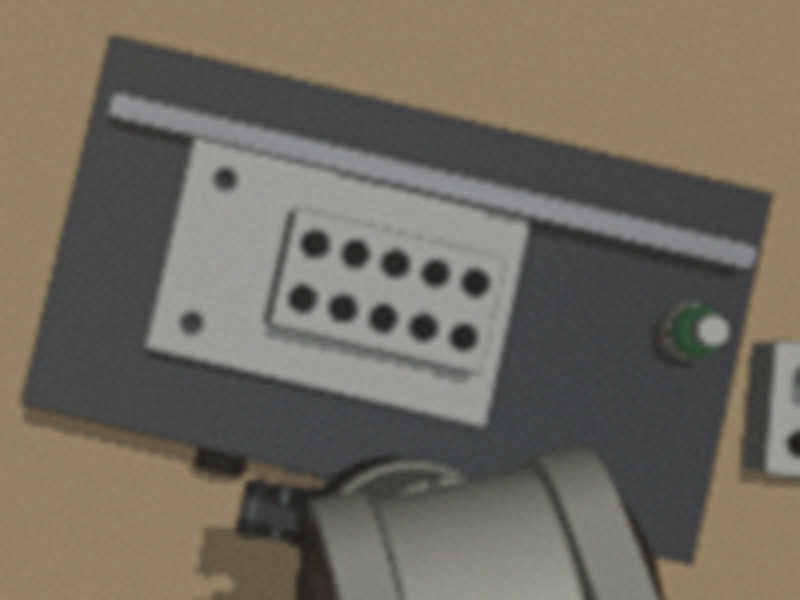

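The tray lies flush with the fence. Its corners are at (192,138), (529,222), (487,427) and (147,348), and its holes at (225,179) and (191,322).

```bash
python3 - <<'E'
from h import *
c=np.load('pics/t2.png.npz');s=np.load('sh.npz');o,R,th=s['o'],s['R'],s['th']
f=lambda x,y:(275-.375+x/4,190-.375+y/4)
pts=[(192,138),(529,222),(487,427),(147,348),(225,179),(191,322)];z=[.079,.068,.068,.079,.078,.078]
LT=[(.055,.09),(.055,-.09),(-.055,-.09),(-.055,.09),(.038,.07),(-.038,.07)]
tt,RT,ot,e=fit(LT,[ray(c,f(*p),q) for p,q in zip(pts,z)])
print(tt-th,(ot-o)@R*1000,(e*1000).round(1))
T=R@np.array([.003,(ot-o)@R[:,1]+.035+.0145+.015])+o;P=robot.state()['position'];print('goal',T,'delta',T-P[:2])
E
```

```text
0.0008826693847557299 [-0.28302786 33.54739034] [[ 0.4  1.3]
 [-1.1  0.5]
 [-0.2 -1.2]
 [-0.4 -0.6]
 [ 0.4 -0.1]
 [ 0.9  0.2]]
goal [0.57640724 0.01677374] delta [0.13185569 0.06507974]
```

```bash
python3 -m handwheel '1 0 0.0325 0.01 0 0 0;1 0.033 0.0325 0 0 0 0;1 0.049 0 0 0 0 0;1 0.05 0 0 0 0 0;1 0 0 0 0 0 0;1 0 0 -0.03 0 0 0;1 0 0 -0.017 0 0 0;1 0 0 -0.009 0 0 0;1 0 0 0 0 0 0'
```

```text
time_s: 6.0
position: [0.5752, 0.0174, 0.0848]
eef_rot: [3.141, 0.001, -0.207]
force: [-1.0, -0.0, 1.0]
width: -0.002
gripper_force: 0.0
```

```bash
python3 -m handwheel '1 -0.0011 -0.0059 0 0 0 0;1 -0.0011 -0.0059 0 0 0 0;1 -0.0008 -0.0039 0 0 0 0;1 -0.0008 -0.0039 0 0 0 0;1 -0.0008 -0.0039 0 0 0 0;1 -0.0008 -0.0039 0 0 0 0;1 -0.0008 -0.0039 0 0 0 0;1 -0.0008 -0.0039 0 0 0 0;1 0 0 0 0 0 0'
python3 -m handwheel '1 -0.0006 -0.0029 0 0 0 0;1 -0.0006 -0.0029 0 0 0 0;1 0 0 0 0 0 0'
python3 -c "
from h import *
c=shot('scene','s3.png');cv2.imwrite('pics/s3c.png',cv2.resize(c['image'][170:280,170:350,::-1],None,fx=4,fy=4,interpolation=cv2.INTER_CUBIC))"
```

```text
time_s: 7.12
position: [0.5685, -0.0187, 0.0852]
eef_rot: [3.141, 0.0, -0.208]
force: [-0.4, -0.6, 0.4]
width: 0.003
gripper_force: 0.0
time_s: 7.5
position: [0.5674, -0.0241, 0.0853]
eef_rot: [3.141, 0.0, -0.208]
force: [0.1, 0.9, 0.3]
width: 0.005
gripper_force: 0.3
```

View pics/s3c.png

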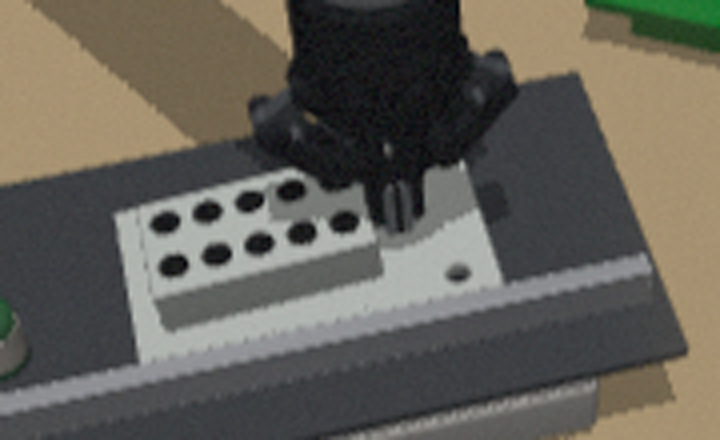

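The fingers have slid the tray about 25 mm along the fence. The visible hole is at crop (458,273) and not yet seated, with roughly 8–9 mm left to go.

```bash
python3 -m handwheel '1 -0.0002 -0.0015 0 0 0 0;1 -0.0002 -0.0015 0 0 0 0;1 -0.0002 -0.0015 0 0 0 0;1 -0.0002 -0.0015 0 0 0 0;1 0 0 0 0 0 0'
python3 -m handwheel '1 -0.0002 -0.001 0 0 0 0;1 -0.0002 -0.001 0 0 0 0;1 0 0 0 0 0 0';python3 -m handwheel '1 -0.0002 -0.001 0 0 0 0;1 0 0 0 0 0 0'
python3 -c "
from h import *
c=shot('scene','s4.png');cv2.imwrite('pics/s4c.png',cv2.resize(c['image'][170:280,170:350,::-1],None,fx=4,fy=4,interpolation=cv2.INTER_CUBIC))"
```

```text
time_s: 8.18
position: [0.5667, -0.0302, 0.0853]
eef_rot: [3.141, -0.0, -0.208]
force: [0.4, 0.6, 0.0]
width: -0.001
gripper_force: 0.3
time_s: 8.55
position: [0.5664, -0.0315, 0.0854]
eef_rot: [-3.141, -0.0, -0.207]
force: [-0.6, 1.4, -1.0]
width: -0.001
gripper_force: 1.0
time_s: 8.8
position: [0.5661, -0.0326, 0.0853]
eef_rot: [-3.142, -0.0, -0.207]
force: [-0.1, 2.6, -0.1]
width: 0.001
gripper_force: 1.1
```

View pics/s4c.png

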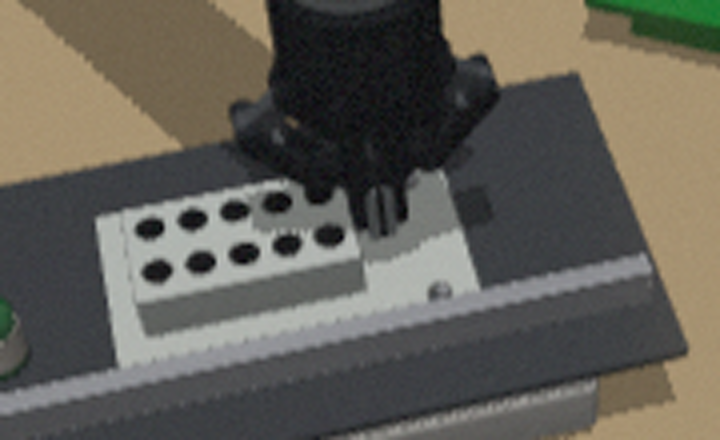

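The plate has dropped and a pin tip shows in the hole at (440,290). I back off, lift and move clear, then check.

```bash
python3 -m handwheel '1 0.001 0.0049 0 0 0 0;1 0.001 0.0049 0 0 0 0;1 0 0 0.02 0 0 0;1 0 0 0.05 0 0 0;1 0 0 0.05 0 0 0;1 -0.03 0.05 0.02 0 0 0;1 -0.03 0.05 0 0 0 0;1 -0.03 0.05 0 0 0 0;1 -0.03 0.05 0 0 0 0;1 0 0.05 0 0 0 0;1 0 0 0 0 0 0;1 0 0 0 0 0 0'
python3 -c "
from h import *
c=shot('top','t5.png');d=shot('scene','s5.png')
a=cv2.resize(c['image'][200:320,280:440,::-1],(600,450),interpolation=cv2.INTER_CUBIC)[:, :400]
b=cv2.resize(d['image'][180:280,210:310,::-1],(400,400),interpolation=cv2.INTER_CUBIC)
o=np.zeros((450,800,3),np.uint8);o[:,:400]=a;o[:400,400:]=b;cv2.imwrite('pics/f5.png',o)"
```

```text
time_s: 10.35
position: [0.4483, 0.2268, 0.226]
eef_rot: [3.141, -0.001, -0.207]
force: [0.1, -0.3, 0.1]
width: 0.001
gripper_force: 0.0
```

View pics/f5.png

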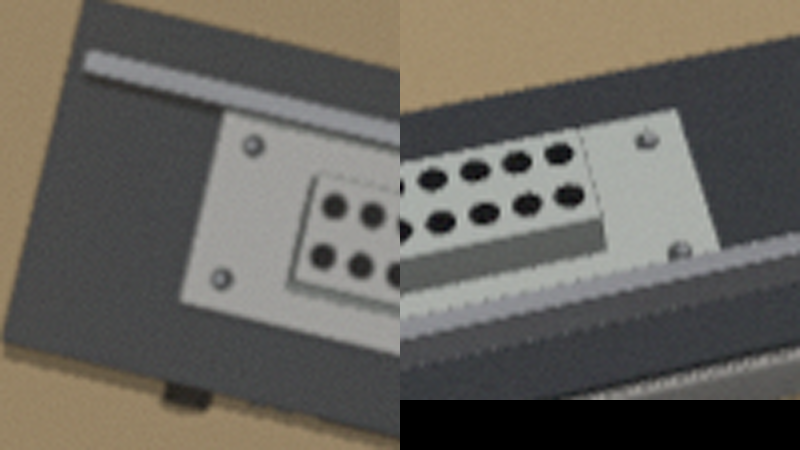

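Pin tips show in both holes, at (253,146) and (221,278) in the top view and (647,140) and (680,250) in the scene view. The tray lies flat along the fence and the hand is clear, so I hand in.

```bash
python3 -c "
from h import *
print(job.hand_in())"
```

```text
the job is handed in; nothing more can be done
None
```

The tray is seated: both pin tips show in its holes, it lies flat against the fence, the hand is clear, and I handed the job in at about 10.5 s; the hand never went near the bystanders, and no verdict came back.

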